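# Load the thermal test bed with its isolator off

## Robot

A 6-joint arm with a two-finger parallel gripper is mounted at the origin on a cart in front of the work surface, level with it; the furniture and walls round the work are solid. World frame = base frame: x ahead of the robot, y to its left, z up, the work surface at z = 0. Lengths are in m, angles in rad, forces in N, time in s.
With the tool pointing down it reaches from about 0.375 to 0.9 m from the base axis. Payload 3.1 kg.
Tool frame: the origin (TCP) lies between the finger pads; the fingertips stand 22 mm ahead of it and the grasp point (between the pads) lies 3 mm ahead of it; z points along the fingers, y is the line along which they close (so a half turn about z gives the same grasp; the last joint's range is limited). The gripper opens to 87 mm and grips with 3 to 60 N. Pads are 19 mm wide; open, the fingers measure 117 mm over their backs; the gripper's body (75 mm by 190 mm) begins 51 mm behind the grasp point.
Start: joints at [1.075, 0.527, 1.433, -0, 1.181, -0.178], TCP at [0.195, 0.594, 0.245] pointing down, gripper open.
Joint ranges: [-3.08, 3.08], [-0.75, 2.2], [0.22, 2.44], [-1.43, 4.57], [0, 2.65], [-2.85, 2.85]. Speed limits (rad/s): [2.79, 2.79, 3.14, 3.14, 3.14, 3.14].

## Interface

Orientations are given as a unit quaternion [x, y, z, w].
In Python, from rig import robot gives the robot as it stands.
- The arm moves only by the tool move_arm, never from a script. Its argument "series" is text: rows parted by semicolons, each of 6 numbers parted by spaces: the shift along the tool's x, y, z in mm, then the turn, a rotation vector about the tool's x, y, z in degrees. In form: dx dy dz ax ay az; .... A call has 1 to 8 rows; each row is the pose to reach, as a shift and turn from the pose commanded when the call began, along the tool's axes at that moment; what a row does not reach only later rows make up. A row lasts 1/12 s, in which the tool goes at most 41.7 mm and 7.16 degrees, less where a joint would pass 70% of its speed; a pose out of reach is approached as far as the arm can. A call with a gripper value outside its range is refused whole. "jaw" is the opening, from 0 (shut) to 1 (fully open), set as the call begins (left out, the last holds). The fingers move at their own pace and stop on an object; "newtons" is the grip in N (left out, the last holds). Time passes only in rows, so rows that repeat a pose let the fingers close. It gives the time, the measured TCP pose, the force, the opening and the grip force at its end, in the units of the state.
- robot.get_obs(): the state, without advancing time (a new reading comes with each control period).
- robot.camera(name): name is "side" or "top" or "wrist"; returns a dict with "img" (420x560x3 uint8, red, green, blue), "mtx" (3x3 intrinsics, pixels), "world_to_cam" (4x4, takes a point from world to camera coordinates). Camera axes: x right, y down, z forward; pixel columns grow to the right and rows downward; lengths in m; the calibration is good to about 2 mm. A picture is of the moment at which its call begins. There is no depth.
- robot.hand_in(): hands the job in; it is judged then, once.
Trained networks look in a picture, given as the dict that the camera call returned (one of the last four; its "shot" number tells which), for a name from the list of things; names that differ only in an ending like _2 or _b are one class to them, and where a whole thing is asked for, a point or a joint stands for the part that bears it (a point fixed in the world has none). Each returns a list of dicts, best first, with "p" (0 to 1); they miss things now and then, are a little off and sometimes report something else, mostly with a low value. They report only what shows in the picture. A call takes as long as a camera call. They do not tell look-alikes from the thing itself.
- robot.search_frame(picture, thing): "xyz" ([x, y, z] in m, in world coordinates, good to about 4 mm: the middle of the surface that is visible of it).
- robot.tip_of(picture, thing): "xyz" ([x, y, z] in m, in world coordinates, good to about 4 mm: a listed point, or the origin of a listed thing).
The state is a dict: "time": time; "q": joint angles; "joint_velocities": joint speeds; "joint_torque": joint torques, N m; "position": TCP position; "tool_rot": TCP orientation; "ft_force": force on the tool from outside, world axes, zero at the start; "moment": the same for the moment, N m; "grip_width": finger opening in m; "grip_force": force on a finger pad.
Only numpy, scipy, OpenCV 4.12 (cv2) and the standard library are available. Lean on these libraries where they do the work, as an engineer would, in place of code of your own. Each camera call takes 0.05 s, during which the arm holds its last target. There are 200 camera calls.

## Task

Switch the bench isolator off by turning its red lever handle to the OFF detent. With the power off, push the finned heat sink along the aluminium test bed, flat on the deck all the way, until it sits fully home and square against the black back stop, then turn the handle back to ON. Leave the multimeter and the solder spool where they are.

Things in the scene. Friction and masses are not known exactly. Their poses are not given: they have to be found in the camera images.
- isolator: Grey rotary isolator box screwed to the table (fixed), 130 x 160 x 55 mm (x, y, z), with a yellow disc and a red lever handle on top. Origin: centre of its underside, z up; black cable glands stand out of its +x end. On its top a green bar mark lies on the -x side (ON) and a white ring mark on the +y side (OFF).
- handle (a joint): Angle of the red handle, rad, about the vertical, growing clockwise seen from above. 0 = ON: the arm points along the isolator's -x, to the green bar. 1.571 = OFF: the arm points along the isolator's +y, to the white ring. Hard stops at both ends. A spring goes over centre at 0.785: once past it the handle snaps on to the nearer detent by itself; it takes 5 to 6 N at the arm to start it and less nearer the middle. At the start it is ON.
- handle_axis (a point): Point on the handle's turning axis at mid height of its arm (77 mm above the table, above the isolator's origin).
- handle_tip (a point): Point in the handle's arm, 60 mm out from the axis, at mid height of the arm, and turning with it. The arm is a bar 13 mm wide and 22 mm high, 66 to 88 mm above the table (11 mm clear of the box's top), and ends 75 mm from the axis; the hub is 46 mm across.
- test_bed: Aluminium test bed screwed to the table (fixed), 190 x 120 mm, deck top 10 mm above the table. Origin: centre of its underside; +x is the direction in which the part is pushed home. Black back stop at the +x end: its face is at x = +70 mm, 90 mm wide, top 49 mm above the table. Two dark guide rails, tops 19 mm above the table, 72 mm apart between x = -10 and +70 mm, flaring a little wider from x = -10 to -44 mm.
- bed_home (a point): Point on the deck under the centre of the heat sink when it is fully home (45 mm ahead of the bed's origin along its +x, at deck height). Axes as the bed's.
- heat_sink: Loose aluminium heat sink with upright fins, 50 x 60 x 28 mm (x, y, z), about 0.1 kg. Origin: centre of its underside, z up. It starts on the deck, 55 to 80 mm short of home along the bed's x, up to 4 mm off the centre line and turned up to 0.15 rad; its x axis points along the push. Its top is then 38 mm above the table.
- multimeter: Bystander: loose dark grey hand multimeter, 145 x 70 x 43 mm, lying on the table, right of the work. Origin: centre of its underside.
- solder_spool: Bystander: loose solder spool with green flanges, 55 x 78 x 36 mm, on the table beyond the work. Origin: centre of its underside.
Mind the look-alikes: they are no part of the job. Leave any blue look-alike of the heat_sink alone.

How it is judged:
On the way, in this order (a step that is already met when the one before it is completed fails the run):
1. the handle is at OFF (within 0.12 rad) (value of joint handle above 1.45 rad), for 0.2 s.
2. with the handle at OFF, the heat sink is home against the stop (value of joint handle above 1.45 rad and x of heat_sink in the frame of bed_home above -0.004 m and distance between heat_sink and bed_home below 0.01 m), for 0.2 s.
3. the handle is back at ON (within 0.12 rad) (value of joint handle below 0.12 rad), for 0.2 s.
At the end, for the whole second after the job is handed in: The handle rests at ON (within 0.12 rad); the heat sink stands still and flat on the deck, between the rails, its face within 4 mm of the back stop, square to it within 0.10 rad and its origin within 10 mm of bed_home (value of joint handle below 0.12 rad and x of heat_sink in the frame of bed_home above -0.004 m and distance between heat_sink and bed_home below 0.01 m and angle between the x axis of heat_sink and the x axis of test_bed, either way round below 0.1 rad and angle between heat_sink's own z axis and vertical below 0.08 rad and linear speed of heat_sink below 0.01 m/s); the robot touches nothing.
It fails at once if the heat sink is moved (more than 10 mm) while not yet home and the handle is not at OFF (distance of heat_sink from where it was at the start of the episode above 0.01 m and value of joint handle below 1.32 rad and x of heat_sink in the frame of bed_home below -0.006 m).
It fails at once if the heat sink is lifted off the deck (15 mm or more) (z of heat_sink in the frame of bed_home above 0.015 m).
It fails at once if the multimeter is displaced by more than 20 mm (distance of multimeter from where it was at the start of the episode above 0.02 m).
It fails at once if the solder spool is displaced by more than 20 mm (distance of solder_spool from where it was at the start of the episode above 0.02 m).
It also fails if it takes over 58 s, if anything falls off the work surface, if the arm or the gripper's body presses on something with over 40 N, if the wrist force passes 120 N, or if a joint passes its speed limit or range.

## Working session

There is one attempt and no reset: what is moved stays moved. The work goes in short steps, Python scripts to look and compute and a tool call to move; the robot and the scene stay as the last step left them, time stands still between calls to the robot, and variables do not carry over. Pictures are saved under pics/ and viewed, at most 10 in all, crops included, and the job is handed in when it is done.

Besides the shell and the picture viewer there is one more tool, called after "Request:" as name(argument=value, ...) on one line, values as JSON. move_arm: Moves the arm, as the interface text tells. Its arguments: {"type":"object","properties":{"series":{"type":"string"},"jaw":{"type":"number"},"newtons":{"type":"number"}},"required":["series"]}

```bash
mkdir -p pics; cat > h.py <<'E'
from rig import robot
import cv2, numpy as np
from scipy.spatial.transform import Rotation as R
def save(c,n): cv2.imwrite('pics/'+n,c['img'][:,:,::-1])
def proj(c,p):
    q=c['world_to_cam']@np.append(p,1); u=c['mtx']@q[:3]; return (u[:2]/u[2]).round(0)
def onplane(c,uv,z):
    W=np.linalg.inv(c['world_to_cam']); d=W[:3,:3]@np.linalg.solve(c['mtx'],[uv[0],uv[1],1]); o=W[:3,3]
    return o+d*(z-o[2])/d[2]
E
python3 - <<'E'
from h import *
o=robot.get_obs(); print(o['time'],o['position'],R.from_quat(o['tool_rot']).as_matrix().round(3).tolist())
ims=[]
for n in ['top','side']:
    c=robot.camera(n); save(c,n+'0.png')
    for t in ['isolator','handle_axis','handle_tip','test_bed','bed_home','heat_sink','multimeter','solder_spool']:
        for d in robot.tip_of(c,t)[:3]: print(n,t,round(d['p'],2),np.round(d['xyz'],3),proj(c,d['xyz']))
E
```

```text
0.0 [0.19435133 0.59329772 0.24358886] [[-0.95, 0.312, -0.001], [0.312, 0.95, -0.002], [0.0, -0.002, -1.0]]
top isolator 0.56 [ 0.562 -0.272 -0.002] [296. 222.]
top handle_axis 0.69 [ 0.563 -0.267  0.075] [295. 220.]
top handle_tip 0.68 [ 0.507 -0.288  0.078] [304. 242.]
top test_bed 0.93 [0.54  0.045 0.001] [177. 232.]
top bed_home 0.55 [0.583 0.065 0.006] [169. 216.]
top heat_sink 0.86 [0.528 0.035 0.011] [180. 237.]
top heat_sink 0.83 [ 0.394 -0.289 -0.002] [304. 285.]
top multimeter 0.75 [ 0.413 -0.526  0.004] [394. 276.]
top solder_spool 0.58 [ 0.762  0.071 -0.001] [167. 150.]
side isolator 0.68 [ 0.565 -0.27   0.002] [299. 245.]
side handle_axis 0.51 [ 0.56  -0.273  0.077] [300. 224.]
side handle_tip 0.7 [ 0.502 -0.29   0.078] [296. 234.]
side test_bed 0.76 [0.535 0.045 0.001] [206. 227.]
side bed_home 0.56 [0.582 0.06  0.01 ] [210. 217.]
side heat_sink 0.62 [ 0.39  -0.29  -0.001] [278. 279.]
side multimeter 0.84 [ 0.414 -0.529 -0.   ] [368. 298.]
side solder_spool 0.5 [0.756 0.072 0.003] [236. 197.]
```

View pics/top0.png

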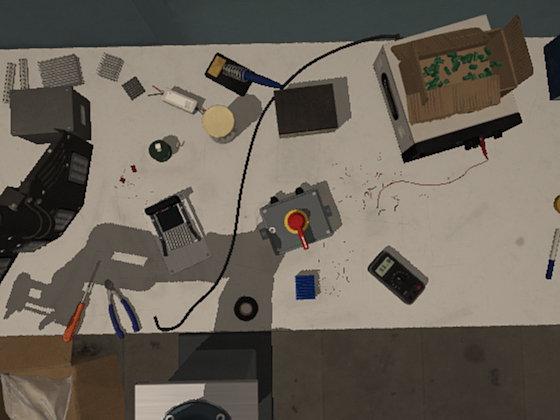

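View pics/side0.png

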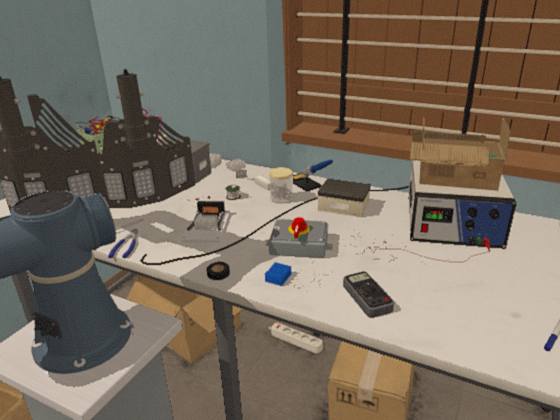

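The candidates are the silver finned sink on the bed at top (180,237) and the blue finned block at top (304,286). The blue one is the look-alike, so I choose the silver one. The isolator is at (296,222) with its handle pointing to ON. I'll move over the bed for the close crop.

Request:
move_arm(series="-230 -240 0 0 0 -39;-230 -240 0 0 0 -39;-230 -240 0 0 0 -39;-230 -240 0 0 0 -39;-230 -240 0 0 0 -39;-230 -240 0 0 0 -39;-230 -240 0 0 0 -39;-230 -240 0 0 0 -39", jaw=0)

```text
time: 1.57
position: [0.3349, 0.3011, 0.2448]
tool_rot: [-0.181, 0.983, 0.0, 0.0]
ft_force: [1.0, 0.5, 0.4]
grip_width: 0.0417
grip_force: 0.0
```

```bash
python3 - <<'E'
from h import *
o=robot.get_obs(); M=R.from_quat(o['tool_rot']).as_matrix(); print(o['time'],o['position'],M.round(3).tolist())
print((M.T@(np.array([.47,.02,.26])-o['position'])*1000).round())
E
```

```text
1.5667 [0.3348798  0.30108946 0.24484447] [[-0.934, -0.357, 0.001], [-0.357, 0.934, 0.0], [-0.001, 0.0, -1.0]]
[ -26. -311.  -15.]
```

Request:
move_arm(series="-26 -310 -15 0 0 0;-26 -310 -15 0 0 0;-26 -310 -15 0 0 0;-26 -310 -15 0 0 0;-26 -310 -15 0 0 0;-26 -310 -15 0 0 0;-26 -310 -15 0 0 0;-26 -310 -15 0 0 0")

```text
time: 2.23
position: [0.472, 0.0178, 0.2604]
tool_rot: [-0.179, 0.984, -0.001, 0.002]
ft_force: [0.3, 0.2, -0.3]
grip_width: 0.0005
grip_force: 0.0
```

```bash
python3 - <<'E'
from h import *
o=robot.get_obs(); M=R.from_quat(o['tool_rot']).as_matrix(); print(o['time'],o['position'],M.round(3).tolist())
c=robot.camera('wrist'); save(c,'w1.png')
for t in ['handle_axis','handle_tip','test_bed','bed_home','heat_sink']:
    for d in robot.tip_of(c,t)[:2]: print(t,round(d['p'],2),np.round(d['xyz'],4),proj(c,d['xyz']))
E
```

```text
2.2333 [0.47197547 0.01783227 0.26036342] [[-0.936, -0.353, 0.004], [-0.353, 0.936, -0.002], [-0.003, -0.004, -1.0]]
bed_home 0.67 [0.5811 0.0633 0.0077] [283. 275.]
heat_sink 0.83 [ 0.3902 -0.2859 -0.0024] [29.  1.]
heat_sink 0.72 [0.5256 0.0362 0.0115] [278. 229.]
```

View pics/w1.png

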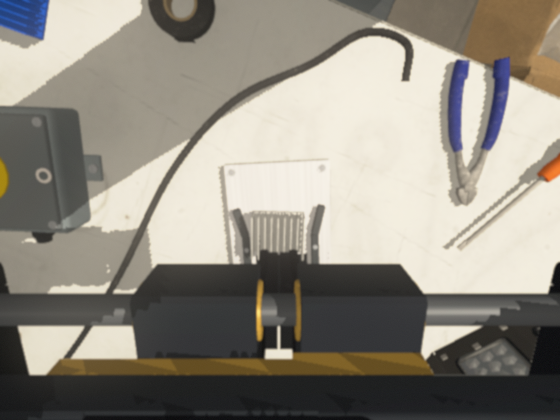

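The silver sink sits on the bed between the flared rails at (278,229), with its rear edge at row ~212. The bed's front corners are at (224,166) and (328,159). The blue block at (20,15) is off the bed, so the choice is confirmed.

```bash
python3 - <<'E'
from h import *
c=robot.camera('wrist')
a=onplane(c,(224,166),.01);b=onplane(c,(328,159),.01)
d=a-b; d=b-a; print('edge',a,b,np.linalg.norm(d)); x=np.array([d[1],-d[0]]);x/=np.linalg.norm(x); print('yaw',np.arctan2(x[1],x[0]),'origin',(a+b)[:2]/2+.095*x,'home',(a+b)[:2]/2+.14*x)
a=onplane(c,(251,213),.038);b=onplane(c,(303,212),.038); d=b-a; print('sink rear',a,b,np.linalg.norm(d),np.arctan2(-d[0],d[1]))
im=cv2.resize(c['img'][140:270,200:350,::-1],None,fx=4,fy=4,interpolation=cv2.INTER_CUBIC); cv2.imwrite('pics/w1c.png',im)
E
```

```text
edge [ 0.47211663 -0.04008515  0.01      ] [0.4236288  0.06516912 0.01      ] 0.11588585684117657
yaw 0.4316942313155307 origin [0.53415724 0.05229095] home [0.57502886 0.07111941]
sink rear [0.50435188 0.00556675 0.038     ] [0.48338643 0.05738732 0.038     ] 0.05590099911618718 0.3844464800014288
```

View pics/w1c.png

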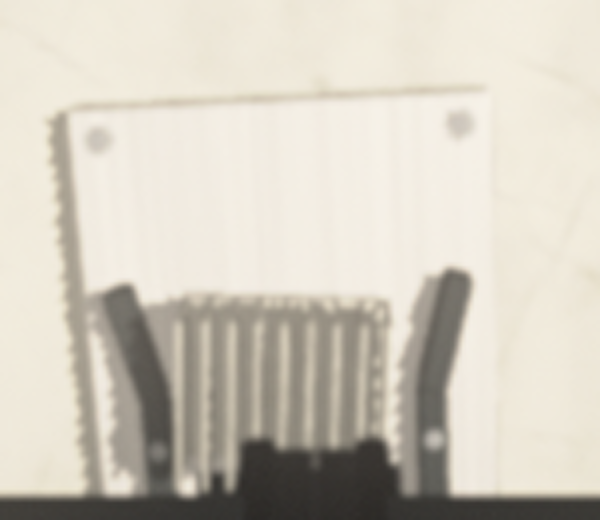

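Request:
move_arm(series="100 -220 0 0 0 0;100 -220 0 0 0 0;100 -220 0 0 0 0;100 -220 0 0 0 0;100 -220 0 0 0 0;100 -220 0 0 0 0;100 -220 0 0 0 0;100 -220 0 0 0 0")

```text
time: 3.25
position: [0.4538, -0.2193, 0.2594]
tool_rot: [-0.18, 0.984, 0.0, -0.0]
ft_force: [-0.2, 0.2, -0.6]
grip_width: 0.0003
grip_force: 0.0
```

```bash
python3 - <<'E'
from h import *
c=robot.camera('wrist'); save(c,'w2.png')
for t in ['isolator','handle_axis','handle_tip','test_bed','bed_home','heat_sink']:
    for d in robot.tip_of(c,t)[:2]: print(t,round(d['p'],2),np.round(d['xyz'],4),proj(c,d['xyz']))
np.savez('w2.npz',m=c['mtx'],w=c['world_to_cam'])
E
```

```text
isolator 0.8 [ 0.5606 -0.2739  0.0023] [205. 246.]
handle_axis 0.96 [ 0.5597 -0.2694  0.081 ] [194. 276.]
handle_tip 0.67 [ 0.505  -0.2887  0.0764] [193. 220.]
bed_home 0.69 [0.5812 0.0614 0.0072] [444. 346.]
heat_sink 0.82 [ 0.3931 -0.2894 -0.0007] [238. 107.]
heat_sink 0.63 [0.5257 0.0385 0.0123] [451. 307.]
```

View pics/w2.png

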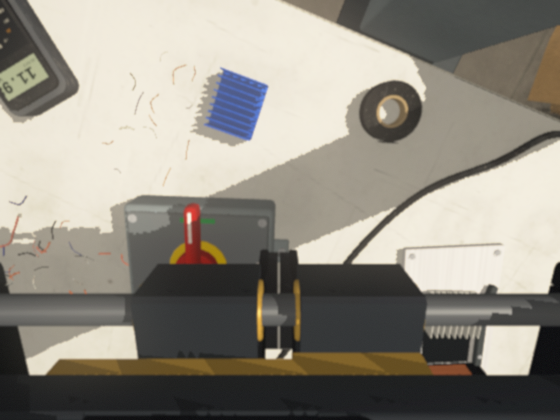

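The handle is ON: its red bar runs from (193,207) to (193,260), parallel to tool x. I'll place the closed fingers beside it on the tool −y side and descend.

Request:
move_arm(series="-24 -121 0 0 0 0;-24 -121 0 0 0 0;-24 -121 0 0 0 0;-24 -121 40 0 0 0;-24 -121 80 0 0 0;-24 -121 120 0 0 0;-24 -121 140 0 0 0;-24 -121 140 0 0 0")

```text
time: 4.27
position: [0.5166, -0.3202, 0.1142]
tool_rot: [-0.181, 0.983, 0.005, -0.004]
ft_force: [-0.6, -0.1, 0.5]
grip_width: 0.0008
grip_force: 0.0
```

```bash
python3 - <<'E'
from h import *
c=robot.camera('side'); 
im=cv2.resize(c['img'][190:280,230:370,::-1],None,fx=4,fy=4,interpolation=cv2.INTER_CUBIC); cv2.imwrite('pics/s3.png',im)
o=robot.get_obs(); M=R.from_quat(o['tool_rot']).as_matrix(); p=o['position']
c,s=np.cos(.35),np.sin(.35)
print(p,(p[:2]-[.5615,-.270])@np.array([[c,-s],[s,c]])*1000, M.round(3).tolist())
E
```

```text
[ 0.51819517 -0.32156579  0.11708877] [-58.36117289 -33.59036825] [[-0.934, -0.357, -0.005], [-0.357, 0.934, 0.004], [0.003, 0.006, -1.0]]
```

View pics/s3.png

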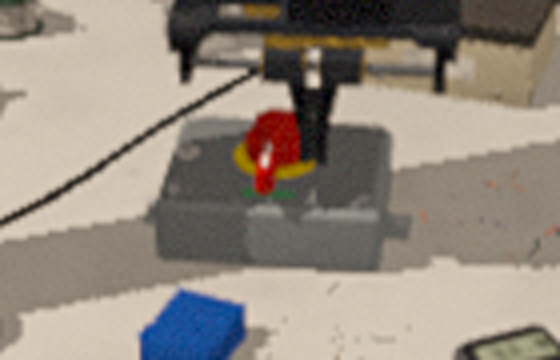

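The fingers at (312,160) are clear to the right of the red arm at (265,180), on the correct side. Descend and push.

Request:
move_arm(series="0 0 25 0 0 0;0 0 25 0 0 0;2 20 25 0 0 0;2 40 25 0 0 0;-3 55 25 0 0 0;-7 65 25 0 0 0;-17 77 25 0 0 0;-17 77 25 0 0 0")

```text
time: 4.98
position: [0.5086, -0.2432, 0.0966]
tool_rot: [-0.182, 0.983, 0.0, 0.001]
ft_force: [-0.3, -0.1, 0.5]
grip_width: 0.0006
grip_force: 0.0
```

```bash
python3 - <<'E'
from h import *
o=robot.get_obs(); print(o['position'])
c=robot.camera('side')
for t in ['handle_axis','handle_tip']:
    for d in robot.tip_of(c,t)[:1]: print(t,round(d['p'],2),np.round(d['xyz'],4),proj(c,d['xyz']))
E
```

```text
[ 0.50858816 -0.24320479  0.09655242]
handle_axis 0.54 [ 0.5618 -0.2728  0.0752] [300. 224.]
handle_tip 0.8 [ 0.5403 -0.2122  0.0746] [278. 223.]
```

Handle tip now at 110° in world, which is OFF. I'll back off, lift, and take a view from beyond the bed.

Request:
move_arm(series="30 0 0 0 0 0;30 0 -40 0 0 0;30 0 -80 0 0 0;30 0 -120 0 0 0;30 0 -160 0 0 0;0 38 -160 0 0 0;-30 75 -160 0 0 0;-60 100 -160 0 0 0")

```text
time: 5.8
position: [0.5235, -0.1396, 0.2562]
tool_rot: [-0.179, 0.984, -0.001, 0.001]
ft_force: [0.8, -0.6, 0.1]
grip_width: 0.0004
grip_force: 0.0
```

Request:
move_arm(series="-115 150 0 0 0 0;-115 150 0 0 0 0;-115 150 0 0 0 0;-115 150 0 0 0 0;-115 150 0 0 0 0;-115 150 0 0 0 0;-115 150 0 0 0 0", jaw=0.4)

```text
time: 6.38
position: [0.5782, 0.042, 0.2547]
tool_rot: [-0.182, 0.983, -0.0, -0.0]
ft_force: [0.5, -0.5, -0.4]
grip_width: 0.0331
grip_force: 0.0
```

```bash
python3 - <<'E'
from h import *
o=robot.get_obs(); print(o['time'],o['position'])
c=robot.camera('wrist'); save(c,'w4.png'); np.savez('w4.npz',mtx=c['mtx'],world_to_cam=c['world_to_cam'])
for t in ['handle_axis','handle_tip','test_bed','bed_home','heat_sink']:
    for d in robot.tip_of(c,t)[:2]: print(t,round(d['p'],2),np.round(d['xyz'],4),proj(c,d['xyz']))
E
```

```text
6.3833 [0.57820661 0.04201488 0.25471703]
handle_tip 0.87 [ 0.5392 -0.2141  0.077 ] [ 8. 48.]
test_bed 0.7 [0.5394 0.0418 0.0027] [291. 150.]
bed_home 0.75 [0.5801 0.063  0.006 ] [296. 191.]
heat_sink 0.77 [0.5256 0.039  0.0117] [294. 137.]
```

View pics/w4.png

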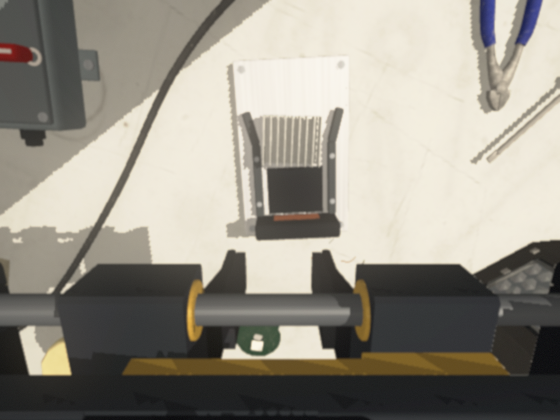

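The handle points at the white ring at (35,55), so it is OFF. The bed is clear: front corners (235,64) and (348,57), stop top edge (256,216)–(340,213), sink from row 116 to 166 around column 292.

```bash
python3 - <<'E'
from h import *
c=dict(np.load('w4.npz')); P=lambda u,v,z:onplane(c,(u,v),z)[:2]
f=(P(235,64,.01)+P(348,57,.01))/2; s=(P(256,216,.049)+P(340,213,.049))/2
d=s-f; print('front',f,'stop',s,'len(165)',np.hypot(*d),'yaw',np.arctan2(d[1],d[0]))
for a,b,z in [((235,64),(348,57),.01),((256,216),(340,213),.049),((263,117),(323,115),.038)]:
    e=P(*b,z)-P(*a,z); print(np.hypot(*e),np.arctan2(-e[0],e[1]),(P(*b,z)+P(*a,z))/2)
o=robot.get_obs(); M=R.from_quat(o['tool_rot']).as_matrix()
y=.39; x=np.array([np.cos(y),np.sin(y)]); yy=np.array([-x[1],x[0]]); h=np.array([.5805,.0625])
g=h-.115*x; print('behind',g,(M.T@(np.append(g,.037)-o['position'])*1000).round(), 'toolyaw',np.arctan2(-M[1,0],-M[0,0]))
print('front in home frame',(f-h)@x,(f-h)@yy,'stop',(s-h)@x,(s-h)@yy)
E
```

```text
front [0.45552291 0.00849879] stop [0.59440418 0.06927069] len(165) 0.15159561547272943 yaw 0.4124789888302426
0.11477932986904114 0.4230785819347486 [0.45552291 0.00849879]
0.08651839620057092 0.40365740504996445 [0.59440418 0.06927069]
0.0588859903075854 0.39817047643759973 [0.50536732 0.02888778]
behind [0.47413546 0.01877833] [104.  17. 218.] toolyaw 0.3615404337985042
front in home frame -0.13612307457596493 -0.0024313686749109376 stop 0.015434241502942989 0.0009760604899652079
```

Request:
move_arm(series="100 13 0 0 0 -2.8;100 13 0 0 0 -2.8;100 13 0 0 0 -2.8;100 13 40 0 0 -2.8;100 13 80 0 0 -2.8;100 13 120 0 0 -2.8;100 13 160 0 0 -2.8;100 13 190 0 0 -2.8", jaw=0.25)

```text
time: 7.35
position: [0.4791, 0.0173, 0.0625]
tool_rot: [-0.204, 0.979, 0.0, -0.001]
ft_force: [-0.8, -0.9, 0.8]
grip_width: 0.0218
grip_force: 0.0
```

Request:
move_arm(series="0 0 0 0 0 0;0 0 0 0 0 0;0 0 0 0 0 0;0 0 0 0 0 0")

```text
time: 7.68
position: [0.4815, 0.0176, 0.0667]
tool_rot: [-0.205, 0.979, -0.001, 0.002]
ft_force: [0.9, -0.1, -0.5]
grip_width: 0.0218
grip_force: 0.0
```

```bash
cat > w.py <<'E'
from h import *
o=robot.get_obs(); M=R.from_quat(o['tool_rot']).as_matrix(); p=o['position']
y=.41; x=np.array([np.cos(y),np.sin(y)]); yy=np.array([-x[1],x[0]]); h=np.array([.5805,.0625])
print(o['time'],p.round(4),'in home frame',(p[:2]-h)@x,(p[:2]-h)@yy,'yaw',np.arctan2(-M[1,0],-M[0,0]),'F',o['ft_force'])
E
python3 - <<'E'
from w import *
c=robot.camera('side')
im=cv2.resize(c['img'][180:260,150:280,::-1],None,fx=5,fy=5,interpolation=cv2.INTER_CUBIC); cv2.imwrite('pics/s5.png',im)
E
```

```text
7.6833 [0.4815 0.0176 0.0667] in home frame -0.10866264059939185 -0.0017400510824497326 yaw 0.4123130774079679 F [ 0.92399288 -0.06949282 -0.48921398]
```

View pics/s5.png

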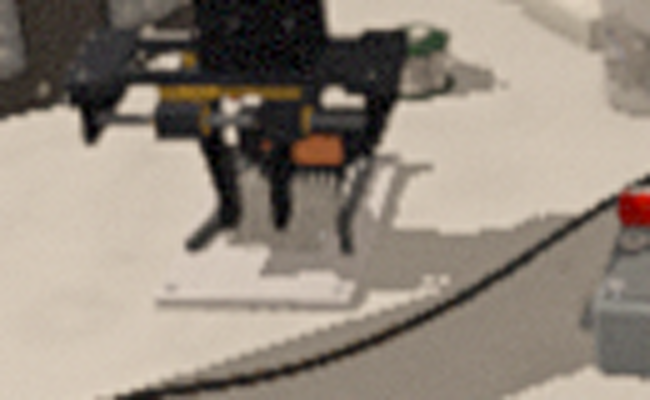

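The two fingers are over the deck behind the sink and inside the rails, tips at crop (230,220) and (283,225). Descend and push most of the way.

Request:
move_arm(series="0 0 15 0 0 0;0 0 28 0 0 0;0 0 28 0 0 0;-10 0 28 0 0 0;-20 0 28 0 0 0;-30 0 28 0 0 0;-40 0 28 0 0 0;-40 0 28 0 0 0")

```text
time: 8.4
position: [0.5205, 0.0347, 0.0375]
tool_rot: [-0.206, 0.979, -0.001, 0.003]
ft_force: [1.5, -0.8, 0.2]
grip_width: 0.0219
grip_force: 0.0
```

Request:
move_arm(series="-5 0 0 0 0 0;-10 0 0 0 0 0;-15 0 0 0 0 0;-20 0 0 0 0 0;-20 0 0 0 0 0")

```text
time: 8.82
position: [0.5362, 0.0424, 0.0366]
tool_rot: [-0.205, 0.979, -0.0, 0.001]
ft_force: [-0.7, 0.1, -0.4]
grip_width: 0.0217
grip_force: 0.0
```

```bash
python3 - <<'E'
from w import *
c=robot.camera('side')
for t in ['heat_sink','bed_home']:
    for d in robot.tip_of(c,t)[:2]: print(t,round(d['p'],2),np.round(d['xyz'],4),proj(c,d['xyz']))
E
```

```text
8.8167 [0.5362 0.0424 0.0366] in home frame -0.048632325172856566 -0.0007910787688880441 yaw 0.4129234870832607 F [-0.69196142  0.12842801 -0.35134676]
heat_sink 0.73 [0.568  0.0526 0.0087] [210. 220.]
heat_sink 0.7 [ 0.3915 -0.29   -0.0059] [278. 280.]
bed_home 0.76 [0.5801 0.0613 0.0105] [210. 217.]
```

14 mm left. Creep on until the force rises.

Request:
move_arm(series="-3 0 0 0 0 0;-6 0 0 0 0 0;-9 0 0 0 0 0;-11 0 0 0 0 0;-13 0 0 0 0 0;-14 0 0 0 0 0;-15 0 0 0 0 0;-15 0 0 0 0 0")

```text
time: 9.63
position: [0.5485, 0.0482, 0.0365]
tool_rot: [-0.205, 0.979, 0.0, -0.0]
ft_force: [-0.5, -0.4, -0.1]
grip_width: 0.0219
grip_force: 0.4
```

```bash
python3 w.py
```

```text
9.6333 [0.5485 0.0482 0.0365] in home frame -0.03503338833327693 -0.0003196083855091953 yaw 0.4128440427699291 F [-0.46730554 -0.36335637 -0.10254688]
```

Request:
move_arm(series="-2 0 0 0 0 0;-3 0 0 0 0 0;-4 0 0 0 0 0;-4 0 0 0 0 0")

```text
time: 9.97
position: [0.5485, 0.0487, 0.0363]
tool_rot: [-0.206, 0.979, 0.0, -0.004]
ft_force: [-7.6, -7.2, 5.2]
grip_width: 0.022
grip_force: 4.6
```

Force has risen at the expected spot, so it is against the stop. A little more push to seat it square, then back off, lift and look.

Request:
move_arm(series="-2 0 0 0 0 0;-2 0 0 0 0 0;-2 0 0 0 0 0")

```text
time: 10.22
position: [0.5485, 0.0488, 0.0363]
tool_rot: [-0.206, 0.979, 0.0, -0.006]
ft_force: [-10.1, -9.8, 7.2]
grip_width: 0.0219
grip_force: 6.6
```

Request:
move_arm(series="12 0 0 0 0 0;25 0 0 0 0 0;25 0 -40 0 0 0;25 0 -80 0 0 0;0 0 -120 0 0 0;-40 0 -160 0 0 0;-80 0 -200 0 0 0;-80 0 -215 0 0 0")

```text
time: 10.88
position: [0.6261, 0.0825, 0.2485]
tool_rot: [-0.205, 0.979, 0.0, 0.001]
ft_force: [0.7, -0.2, 0.2]
grip_width: 0.0219
grip_force: 0.0
```

```bash
python3 - <<'E'
from w import *
c=robot.camera('wrist')
save(c,'w6.png')
for t in ['heat_sink','bed_home','handle_tip']:
    for d in robot.tip_of(c,t)[:1]: print(t,round(d['p'],2),np.round(d['xyz'],4),proj(c,d['xyz']))
im=cv2.resize(c['img'][30:240,180:400,::-1],None,fx=2.7,fy=2.7,interpolation=cv2.INTER_CUBIC); cv2.imwrite('pics/w6c.png',im)
E
```

```text
10.8833 [0.6261 0.0825 0.2485] in home frame 0.0497692849724306 0.00019347679314686922 yaw 0.412740799000142 F [ 0.72825719 -0.21726149  0.15531356]
heat_sink 0.9 [0.5784 0.061  0.0122] [278. 136.]
```

View pics/w6c.png

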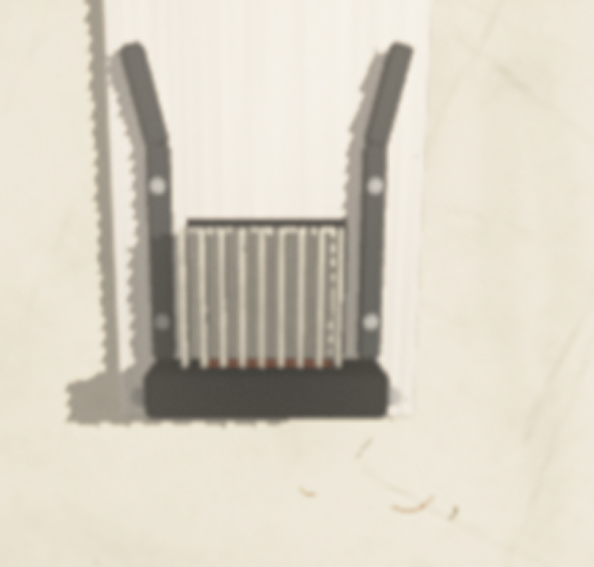

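The sink is square: its front face meets the stop at crop row ~365 and it lies centred between the rails. Now over to the far side of the handle.

Request:
move_arm(series="163 -244 0 0 0 3.5;163 -244 0 0 0 3.5;163 -244 0 0 0 3.5;163 -244 0 0 0 3.5;163 -244 0 0 0 3.5;163 -244 0 0 0 3.5;163 -244 0 0 0 3.5;163 -244 0 0 0 3.5", jaw=0)

```text
time: 11.75
position: [0.5704, -0.2144, 0.2449]
tool_rot: [-0.171, 0.985, -0.001, -0.002]
ft_force: [0.3, -0.6, 0.1]
grip_width: 0.0007
grip_force: 0.0
```

Request:
move_arm(series="0 0 40 0 0 0;0 0 80 0 0 0;0 0 115 0 0 0;0 0 130 0 0 0;0 0 130 0 0 0")

```text
time: 12.17
position: [0.5682, -0.2045, 0.1109]
tool_rot: [-0.175, 0.985, 0.005, -0.005]
ft_force: [-0.6, 0.1, 0.1]
grip_width: 0.0004
grip_force: 0.0
```

```bash
python3 - <<'E'
from w import *
y=.35; x=np.array([np.cos(y),np.sin(y)]); yy=np.array([-x[1],x[0]]); h=np.array([.5615,-.270])
print((p[:2]-h)@x,(p[:2]-h)@yy)
c=robot.camera('side')
for t in ['handle_tip']:
    for d in robot.tip_of(c,t)[:1]: q=d['xyz']; print(d['p'],q,(q[:2]-h)@x,(q[:2]-h)@yy)
E
```

```text
12.1667 [ 0.5682 -0.2045  0.1109] in home frame -0.11768742151740329 -0.23997211203359747 yaw 0.35092522884630933 F [-0.62643092  0.13423852  0.1182703 ]
0.02877564410165251 0.05922906757235291
0.53 [0.5424, -0.2104, 0.0738] 0.002494690508959964 0.06253596180810292
```

Request:
move_arm(series="-3 -2 20 0 0 0;-3 -2 20 0 0 0;15 0 20 0 0 0;36 0 20 0 0 0;48 -4 20 0 0 0;60 -9 20 0 0 0;72 -18 20 0 0 0;72 -18 20 0 0 0")

```text
time: 12.93
position: [0.5108, -0.2512, 0.0983]
tool_rot: [-0.174, 0.985, -0.001, -0.0]
ft_force: [1.0, -0.8, 0.2]
grip_width: 0.0005
grip_force: 0.0
```

```bash
python3 - <<'E'
from w import *
c=robot.camera('side')
for t in ['handle_axis','handle_tip','heat_sink']:
    for d in robot.tip_of(c,t)[:2]: print(t,d['p'],d['xyz'])
E
```

```text
12.9333 [ 0.5108 -0.2512  0.0983] in home frame -0.18897358592839117 -0.2599316925600811 yaw 0.3499543896286021 F [ 0.9666494  -0.77332286  0.17987616]
handle_axis 0.58 [0.5592, -0.2714, 0.0738]
handle_tip 0.6 [0.5035, -0.2908, 0.077]
heat_sink 0.63 [0.5844, 0.0603, 0.009]
heat_sink 0.6 [0.3894, -0.2907, -0.0009]
```

The handle is back at ON. Back away in +y, lift, check and hand in.

Request:
move_arm(series="0 10 0 0 0 0;0 20 -15 0 0 0;0 20 -55 0 0 0;0 20 -95 0 0 0;0 20 -130 0 0 0;0 20 -150 0 0 0;0 20 -150 0 0 0;0 20 -150 0 0 0")

```text
time: 13.8
position: [0.5054, -0.2293, 0.2481]
tool_rot: [-0.176, 0.984, -0.001, 0.001]
ft_force: [-0.6, 0.6, -0.5]
grip_width: 0.0006
grip_force: 0.0
```

```bash
python3 - <<'E'
from w import *
for n in ['top','side']:
    c=robot.camera(n)
    for t in ['handle_axis','handle_tip','heat_sink','multimeter','solder_spool']:
        for d in robot.tip_of(c,t)[:2]: print(n,t,round(d['p'],2),np.round(d['xyz'],3))
    if n=='side': save(c,'s7.png')
E
```

```text
13.8 [ 0.5054 -0.2293  0.2481] in home frame -0.1851566926753599 -0.23766186166068756 yaw 0.3529293161285188 F [-0.5824174   0.56188745 -0.4795777 ]
top handle_axis 0.58 [ 0.562 -0.272  0.   ]
top handle_axis 0.41 [ 0.56  -0.266  0.075]
top heat_sink 0.81 [ 0.393 -0.287 -0.004]
top heat_sink 0.65 [0.582 0.061 0.009]
top multimeter 0.97 [ 0.413 -0.525  0.003]
top solder_spool 0.61 [ 0.764  0.072 -0.001]
side handle_axis 0.53 [ 0.56  -0.273  0.075]
side handle_tip 0.71 [ 0.536  0.044 -0.001]
side handle_tip 0.49 [ 0.503 -0.291  0.075]
side heat_sink 0.64 [0.581 0.058 0.01 ]
side heat_sink 0.59 [ 0.39  -0.29  -0.004]
side multimeter 0.58 [ 0.414 -0.525 -0.002]
side solder_spool 0.77 [0.76  0.072 0.003]
```

View pics/s7.png

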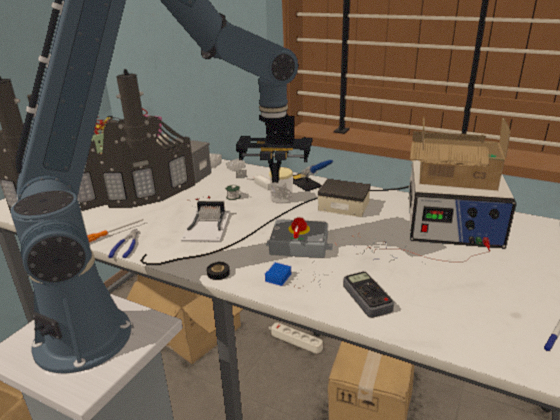

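The handle is at ON (297,232), the sink is home at (210,213), the bystanders have not moved, and the arm is clear.

```bash
python3 -c "
from rig import robot
print(robot.hand_in())"
```

```text
the job is handed in; nothing more can be done
None
```

I switched the isolator to OFF, pushed the heat sink home and square against the back stop, and turned the handle back to ON. The multimeter and solder spool did not move. I handed the job in at about 14 s with the arm clear of everything; the hand-in gave no verdict.

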